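Rehang a letter-box door on its lift-off hinges

TASK

The open compartment of the counter-top letter-box unit is missing its door: take the black door out of the letter rack, hang it by lowering both of its hinge sleeves fully down over the two upright hinge pins (their slotted strip can sit a few millimetres to either side, so feel for them), then swing it shut flat against the front and let go. Be gentle at the unit: do not let the door drop onto the pins or slam. Leave everything else on the counter where it stands.

Things in the scene. Friction and masses are not known exactly. Their poses are not given: they have to be found in the camera images.
- door: Loose black steel letter-box door: flat panel 120 mm wide (y), 150 tall (z), 16 thick (x), 0.25-0.5 kg, upright in the letter rack at the start, its top 60 mm or more above the other mail there. Origin: centre of the panel's underside. -x is the outer face, +x the inner, +y the hinge edge with two steel sleeves whose common axis is at x=-2, y=+72 mm, parallel to z. It has no handle.
- door_lock (a point): Centre of the door's brass lock disc (9 mm radius, 4 mm proud of the outer face), door frame (-12, -36, 100) mm. Behind it the lock's steel cam stands 11 mm off the inner face, z 77 to 108 mm.
- sleeve_low (a point): Centre of the lower mouth of the door's lower hinge sleeve: door frame (-2, 72, 20) mm. Sleeve: 18 mm outer and 12 mm inner diameter, 20 mm long, open at both ends, joined to the panel edge (12 mm from the axis) by a 4 mm leaf.
- sleeve_up (a point): Centre of the lower mouth of the upper hinge sleeve, like the lower one: door frame (-2, 72, 110) mm.
- unit: Fixed letter-box unit, walnut case, black front, 200 mm deep (x), 300 wide (y), 200 high. Origin: centre of its underside. Front plane x=-100 mm, looking to -x. -y half: open compartment (y -117 to -18, z 40 to 176 mm). +y half: two small doors fixed shut, 17 mm proud (locks 21) from y=19 to 135 mm. The pins stand before the front between the halves, on a slotted steel strip.
- door_place (a point): Where the door's origin comes, within 5 mm along the unit's y, when hung and shut: unit frame (-110, -68, 32) mm, yaw as the unit, inner face 2 mm off the front. It opens with its free (-y) edge swinging out to -x, clockwise from above: at 90 degrees its yaw is the unit's minus pi/2, outer face to the fixed doors. Turns freely, no spring or catch; 1 mm radial play (sags about 1.5 degrees).
- hinge_low (a point): Foot of the lower upright hinge pin (centre of the 18 mm round shoulder the sleeve rests on) with the hinge strip in the middle of its slots: unit frame (-112, 4, 52) mm. The slotted steel strip with both pins is screwed tight up to 5 mm to either side of that, along the unit's y only: feel for it. Pin: 10 mm diameter, 30 mm high, its top 1.5 mm tapering to 7 mm.
- hinge_up (a point): Same for the upper pin, on the same upright line and shifted with the lower one: middle of the slots at unit frame (-112, 4, 142) mm. Same pin but only 20 mm high, so the lower sleeve meets its pin 10 mm before the upper one does.
- rack: Fixed walnut letter rack: base 122 x 112 mm and 10 mm thick, five partitions across its x, 4 mm thick and 28 mm apart, 80 mm high overall, so four slots of 24 mm clear width run along its y, open at both ends. Origin: centre of its underside. The door, the catalogue and the mailer stand in three of the slots (any order), parallel to the partitions.
- catalogue: Loose green catalogue 14 x 104 x 88 mm in the rack. Origin: centre of its underside.
- mailer: Loose flat cardboard mailer 18 x 108 x 80 mm in the rack. Origin: centre of its underside.
- topiary: Loose moss ball in a brass bowl, 124 mm across, 165 mm tall. Origin: centre of its underside.
- topiary_small: Loose smaller moss ball in a brass bowl, 100 mm across, 130 mm tall. Origin: centre of its underside.
- pen_cup: Loose brass cup with pens, 72 mm across, 140 mm tall with the pens. Origin: centre of its underside.
- parcel: Loose cardboard parcel 150 x 110 x 70 mm. Origin: centre of its underside.
- tape: Loose black desk tape dispenser 150 x 55 x 82 mm. Origin: centre of its underside.
- stamp: Loose wooden hand stamp, 60 x 26 mm foot, 68 mm tall. Origin: centre of its underside.
Mind the look-alikes: they are no part of the job. Of the things that look like the door, the largest one is meant.

How it is judged:
By the outcome, as a careful person would: the job done as asked, in the order asked, and still so for the second after the job is handed in, with the robot touching nothing.
It also fails if it takes over 67 s, if anything falls off the work surface, if the arm or the gripper's body presses on something with over 40 N, if the wrist force passes 120 N, or if a joint passes its speed limit or range.

ROBOT

A 6-joint arm with a two-finger parallel gripper is mounted at the origin on the work surface. World frame = base frame: x ahead of the robot, y to its left, z up, the work surface at z = 0. Lengths are in mm, angles in degrees, forces in N, time in s.
With the tool pointing down it reaches from about 300 to 850 mm from the base axis. Payload 4.2 kg.
Tool frame: the origin (TCP) lies between the finger pads; the fingertips stand 8 mm ahead of it and the grasp point (between the pads) lies 11 mm behind it; z points along the fingers, y is the line along which they close (so a half turn about z gives the same grasp; the last joint's range is limited). The gripper opens to 91 mm and grips with 3 to 60 N. Pads are 32 mm wide; open, the fingers measure 118 mm over their backs; the gripper's body (76 mm by 178 mm) begins 60 mm behind the grasp point.
Start: joints at [-65.776, 18.312, 89.639, -0, 72.044, -1.146], TCP at [246.376, -519.559, 221.976] pointing down, gripper open.
Joint ranges: [-177.97, 177.97], [-48.28, 115.42], [12.27, 149.76], [-77.06, 257.06], [2.81, 150.46], [-146.56, 146.56]. Speed limits (degrees/s): [147.25, 147.25, 180, 180, 180, 180].

INTERFACE

Orientations are given as a 3x3 rotation matrix whose columns are the frame's x, y, z axes.
In Python, from bench import bot, camera, camera_model, ticket gives the robot as it stands. Calls block until the motion is done:
- bot.move_pose(position, orientation): joint-space move of the TCP to a pose.
- bot.servo_line(position, orientation=None, vel=150): straight line of the TCP; orientation=None keeps the orientation; vel is the mean speed in mm/s.
- bot.movej(angles): joint-space move.
- bot.gripper_open() and bot.clamp(): open the fingers fully, or close them until they stop; the grip force is fixed at half the most.
- bot.pause(seconds).
- bot.solve_ik(position, orientation): joint angles nearest the present ones, or None.
- bot.read_state(): the state.
- camera(name): name is "scene" or "top" or "wrist"; returns (picture, depth): 400x640x3 uint8, blue, green, red; 400x640 float32, mm along the optical axis (not along the pixel's ray), 0 where there is no reading.
- camera_model(name): a dict with "fx", "fy", "cx", "cy" (pixels), "D" ([k1, k2, p1, p2, k3] as OpenCV has them; the pictures are not rectified), "eye" and "rotation" of the camera in the world. Camera axes: x right, y up, looking along -z (the intrinsics and any distortion apply to the point x, -y, -z); pixel columns grow to the right and rows downward; lengths in mm; the calibration is good to about 2 mm. A picture is of the moment at which its call begins: read the wrist's pose just before it. camera_model takes no time and is no camera call; for the wrist camera it gives the pose at the moment of the call.
A pose or a line that the arm cannot do raises bot.Unreachable and nothing moves.
- ticket.close_job(): hands the job in; it is judged then, once.
The state is a dict: "time": time; "qpos": joint angles; "joint_vel": joint speeds; "joint_efforts": joint torques, N m; "eef_pos": TCP position; "tcp_rot": TCP orientation; "wrist_force": force on the tool from outside, world axes, zero at the start; "torque": the same for the moment, N m; "opening": opening from 0.0 (shut) to 1.0 (fully open); "grasp_force": force on a finger pad.
Only numpy, scipy, OpenCV 4.12 (cv2) and the standard library are available. Lean on these libraries where they do the work, as an engineer would, in place of code of your own. Each camera call takes 0.05 s, during which the arm holds its last target. There are 200 camera calls.

## Working session

There is one attempt and no reset: what is moved stays moved. The work goes in short steps, each a Python script; the robot and the scene stay as the last script left them, time stands still between calls to the robot, and variables do not carry over. Pictures are saved under pics/ and viewed, at most 14 in all, crops included, and the job is handed in when it is done.

```bash
mkdir -p pics; ls; python3 - <<'E'
from bench import bot,camera,camera_model
import cv2,numpy as np
for n in ("scene","top"):
    p,d=camera(n); cv2.imwrite(f"pics/{n}0.png",p); np.save(f"{n}0.npy",d); print(n,camera_model(n))
s=bot.read_state();print(s)
E
```

```text
pics
scene {'fx': 374.1307901158879, 'fy': 374.1307901158879, 'cx': 315.88236733983473, 'cy': 201.96852988671893, 'D': array([-0.01070387,  0.        ,  0.        ,  0.        ,  0.        ]), 'eye': array([ 971.08422984, -423.84735442,  919.88044997]), 'rotation': array([[ 0.61199537, -0.64555882,  0.4568539 ],
       [ 0.79086019,  0.49856766, -0.35492315],
       [ 0.00135119,  0.57851888,  0.81566787]])}
top {'fx': 508.2269570556976, 'fy': 508.2269570556976, 'cx': 323.60871557454817, 'cy': 198.9199396116456, 'D': array([-0.14557621,  0.        ,  0.        ,  0.        ,  0.        ]), 'eye': array([ 267.73047751,  -82.82254541, 1544.04120654]), 'rotation': array([[-0.02007614,  0.98209732, -0.18730138],
       [-0.99954239, -0.02395536, -0.01847045],
       [-0.02262665,  0.18684485,  0.98212883]])}
{'time': 0.1, 'qpos': array([-6.57737101e+01,  1.83482027e+01,  8.96976645e+01, -3.41887608e-04,
        7.20456102e+01, -1.14520495e+00]), 'joint_vel': array([-0.11644094, -0.04648917, -0.18571939,  0.06713688,  0.0435535 ,
       -0.03314284]), 'joint_efforts': array([ 1.05483141e-03, -4.13332486e+01, -2.32509112e+01,  7.29869097e-02,
        4.22093191e-02, -4.46888896e-05]), 'eef_pos': array([ 246.20665513, -519.14213624,  221.21397366]), 'tcp_rot': array([[ 9.03547798e-01,  4.28486803e-01, -6.60320574e-04],
       [ 4.28487311e-01, -9.03546629e-01,  1.45364511e-03],
       [ 2.62373152e-05, -1.59637682e-03, -9.99998725e-01]]), 'wrist_force': array([-0.15677997, -0.99702951, -0.75941465]), 'torque': array([-0.03762492,  0.01202559,  0.03017682]), 'grasp_force': 0.0, 'opening': 1.0001039033350716}
```

View pics/scene0.png

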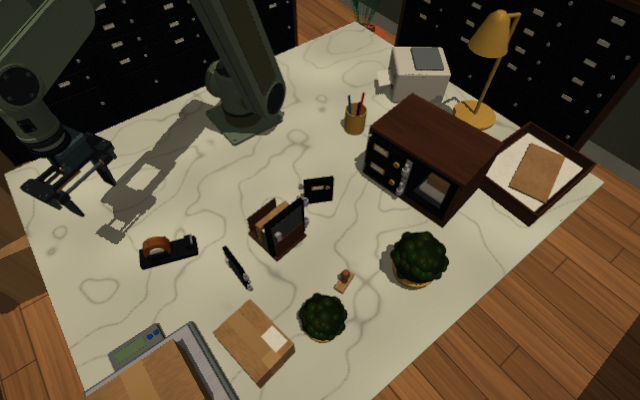

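View pics/top0.png

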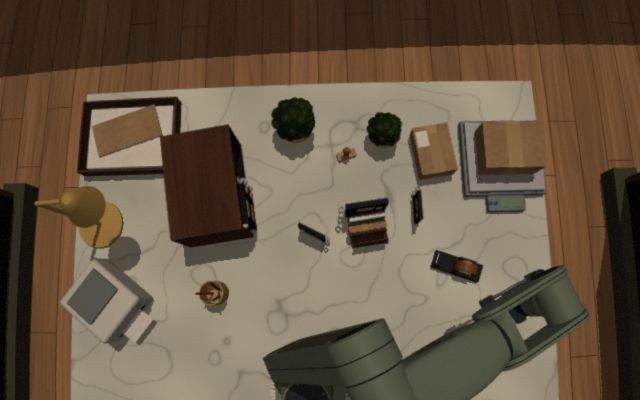

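Candidates for the door are the black panel in the rack at scene (287,228) / top (366,207), and small look-alikes at scene (318,190) / top (313,235) and scene (237,267) / top (417,207). The largest, the one in the rack, is meant. Next I measure it and take a close crop.

```bash
cat > h.py <<'E'
import numpy as np,cv2
from bench import bot,camera,camera_model
def cloud(d,m):
    h,w=d.shape; u,v=np.meshgrid(np.arange(w),np.arange(h))
    K=np.array([[m['fx'],0,m['cx']],[0,m['fy'],m['cy']],[0,0,1]])
    n=cv2.undistortPoints(np.stack([u,v],-1).reshape(-1,1,2).astype(float),K,m['D']).reshape(h,w,2)
    P=np.stack([n[...,0]*d,-n[...,1]*d,-d],-1)@m['rotation'].T+m['eye']
    P[d==0]=np.nan
    return P
def project(P,m):
    q=(np.atleast_2d(P)-m['eye'])@m['rotation']; q=q*[1,-1,-1]
    K=np.array([[m['fx'],0,m['cx']],[0,m['fy'],m['cy']],[0,0,1]])
    return cv2.projectPoints(q,np.zeros(3),np.zeros(3),K,m['D'])[0].reshape(-1,2)
E
python3 - <<'E'
from h import *
T=cloud(np.load('top0.npy'),camera_model('top')); S=cloud(np.load('scene0.npy'),camera_model('scene'))
def rect(P,r,z):
    Q=P[r[1]:r[3],r[0]:r[2]].reshape(-1,3); Q=Q[(Q[:,2]>z[0])&(Q[:,2]<z[1])]
    print(len(Q),Q.min(0).round(),Q.max(0).round(),'med z',np.median(Q[:,2]).round(1),cv2.minAreaRect(Q[:,:2].astype(np.float32)))
print('counter',np.nanmedian(T[260:330,240:300,2]))
print('unit top');rect(T,(140,110,270,260),(185,215)); rect(S,(350,80,520,240),(185,215))
print('door top');rect(T,(325,185,400,255),(135,175)); rect(S,(230,180,320,270),(135,175))
for n,P,r in(('topi',T,(265,90,320,150)),('small',T,(360,105,410,155)),('stamp',T,(330,140,360,170)),('lookA',T,(295,220,330,252)),('lookB',T,(408,185,428,230)),('cup',T,(190,275,235,310)),('rack',T,(325,185,400,255))):
    print(n);rect(P,r,(20,300))
p=cv2.imread('pics/scene0.png')
c=cv2.resize(p[160:290,215:345],None,fx=4.5,fy=4.5,interpolation=3)
c=np.clip(c*1.6,0,255).astype(np.uint8);cv2.imwrite('pics/crop1.png',c)
E
```

```text
counter -0.08324054857234842
unit top
7633 [421. 158. 185.] [746. 403. 211.] med z 199.5 ((584.873046875, 277.41168212890625), (302.5785827636719, 218.6664276123047), 8.5724515914917)
6197 [426. 164. 185.] [749. 406. 202.] med z 198.2 ((587.3317260742188, 284.8583984375), (301.1519470214844, 205.6266632080078), 8.13945198059082)
door top
330 [ 498. -236.  135.] [534. -96. 168.] med z 159.2 ((516.7288818359375, -165.96914672851562), (19.431663513183594, 141.3820037841797), 8.408859252929688)
519 [ 499. -235.  135.] [535. -95. 164.] med z 157.8 ((518.5018920898438, -164.47000122070312), (20.02469825744629, 140.5696563720703), 8.304454803466797)
topi
1588 [726. -32.  20.] [857.  98. 171.] med z 138.7 ((791.211181640625, 33.11985397338867), (130.72218322753906, 129.4237518310547), 1.4410597085952759)
small
1015 [ 703. -292.   21.] [ 810. -187.  136.] med z 111.4 ((757.6305541992188, -239.34384155273438), (103.92888641357422, 107.29220581054688), 86.55521392822266)
stamp
45 [ 686. -142.   22.] [ 710. -101.   74.] med z 60.5 ((697.8037719726562, -121.91178131103516), (15.429946899414062, 45.2397346496582), 12.312568664550781)
lookA
220 [424. -69.  20.] [477.  22. 113.] med z 102.1 ((446.9136047363281, -22.902267456054688), (99.6316146850586, 19.345882415771484), 62.35577392578125)
lookB
290 [ 478. -345.   20.] [ 578. -324.  113.] med z 92.1 ((527.89599609375, -335.1612548828125), (20.5706729888916, 100.17897033691406), 89.32487487792969)
cup
389 [245. 239.  20.] [316. 310. 142.] med z 70.7 ((280.25946044921875, 275.2266845703125), (69.88874816894531, 69.53742980957031), 48.86981201171875)
rack
1528 [ 413. -239.   20.] [541. -56. 168.] med z 90.5 ((472.5906982421875, -147.0518341064453), (118.61844635009766, 190.5399169921875), 7.614466667175293)
```

View pics/crop1.png

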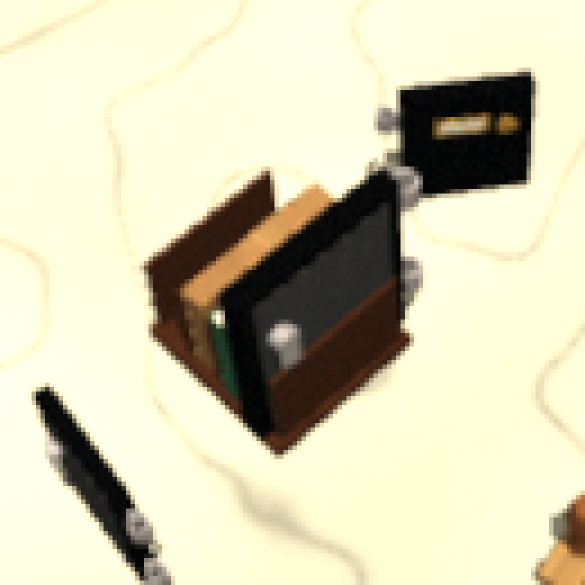

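The crop shows the rack panel with two sleeves at its +y edge (crop 405,185 and 410,285) and the steel cam (285,340) on the +x face. So it's the right one, yaw about 8.4°, inner face towards +x. Next I refine the edges and check the wrist camera mount.

```bash
python3 - <<'E'
from h import *
m=camera_model('wrist'); s=bot.read_state(); R=s['tcp_rot']
print('cam in tool',R.T@(m['eye']-s['eef_pos']),'\n',R.T@m['rotation'],m['fx'],m['D'])
for n in('top','scene'):
    P=cloud(np.load(n+'0.npy'),camera_model(n)).reshape(-1,3); P=P[~np.isnan(P[:,0])]
    Q=P[(P[:,2]>192)&(P[:,2]<206)&(P[:,0]>400)&(P[:,0]<760)&(P[:,1]>140)&(P[:,1]<420)]
    # edges of roof along yaw: front edge slope
    for a in np.radians([97.5,98,98.5,99]):
        c,si=np.cos(a),np.sin(a); q=Q[:,:2]@np.array([[c,-si],[si,c]]); 
        h=[np.histogram(q[:,k],bins=np.arange(q[:,k].min(),q[:,k].max(),4))[0][[0,1,2,3,-4,-3,-2,-1]] for k in(0,1)]
        print(n,np.degrees(a),np.percentile(q,[1,99],axis=0).round(1).tolist(),h[0].tolist(),h[1].tolist())
    D=P[(P[:,2]>150)&(P[:,2]<166)&(P[:,0]>480)&(P[:,0]<545)&(P[:,1]>-245)&(P[:,1]<-85)]
    f=np.polyfit(D[:,1],D[:,0],1); a=-np.arctan(f[0]); c,si=np.cos(a),np.sin(a); q=D[:,:2]@np.array([[c,-si],[si,c]])
    print('door yaw',np.degrees(a),np.percentile(q,[1,50,99],axis=0).round(1).tolist(),len(D), 'ctr',np.array([[c,-si],[si,c]])@(np.percentile(q,1,axis=0)+np.percentile(q,99,axis=0))/2)
E
```

```text
cam in tool [  79.20623138   -0.46105787 -163.23177097] 
 [[-1.59008732e-04  9.60536383e-01  2.78154329e-01]
 [ 9.99999877e-01  2.83390073e-04 -4.06960280e-04]
 [-4.69726332e-04  2.78154230e-01 -9.60536310e-01]] 351.23336524447717 [0.00885276 0.         0.         0.         0.        ]
top 97.5 [[106.4, -762.5], [303.5, -467.6]] [124, 153, 150, 153, 146, 142, 146, 142] [45, 83, 87, 97, 108, 103, 104, 87]
top 98.0 [[101.2, -764.3], [298.2, -469.2]] [129, 154, 145, 160, 135, 153, 140, 137] [44, 91, 85, 95, 110, 103, 106, 107]
top 98.5 [[95.8, -765.9], [292.7, -470.8]] [116, 160, 142, 158, 151, 144, 141, 64] [56, 89, 84, 93, 114, 99, 112, 104]
top 99.0 [[90.3, -767.4], [287.5, -472.6]] [93, 156, 141, 156, 144, 149, 142, 77] [62, 90, 84, 95, 111, 102, 109, 104]
door yaw 6.807801195836598 [[485.3, -294.8], [492.9, -236.0], [501.9, -177.3]] 265 ctr [ 518.09544742 -175.86448899]
scene 97.5 [[105.1, -768.0], [303.9, -473.5]] [108, 180, 135, 125, 111, 102, 106, 79] [86, 94, 93, 92, 67, 67, 70, 61]
scene 98.0 [[100.0, -769.7], [298.5, -475.0]] [143, 179, 131, 126, 110, 92, 108, 73] [103, 91, 95, 89, 66, 69, 69, 58]
scene 98.5 [[94.7, -771.4], [292.8, -476.4]] [176, 166, 128, 129, 110, 88, 113, 66] [90, 96, 94, 88, 68, 69, 68, 62]
scene 99.0 [[89.0, -772.9], [287.5, -478.4]] [135, 191, 122, 127, 110, 94, 106, 77] [73, 94, 93, 93, 60, 70, 68, 68]
door yaw 6.889313138217381 [[487.1, -295.0], [497.6, -239.9], [504.0, -177.8]] 356 ctr [ 520.34155389 -175.2501983 ]
```

```bash
cat >> h.py <<'E'
def Rd(t):
    "tool down, tool x at yaw t deg"
    c,s=np.cos(np.radians(t)),np.sin(np.radians(t)); return np.array([[c,s,0],[s,-c,0],[0,0,-1.]])
def snap(name,g=1.5):
    m=camera_model('wrist'); p,d=camera('wrist'); cv2.imwrite(f'pics/{name}.png',np.clip(p*g,0,255).astype(np.uint8)); np.save(name+'.npy',d); return p,cloud(d,m),m
def st(): s=bot.read_state(); print('t %.2f'%s['time'],'pos',s['eef_pos'].round(1),'F',s['wrist_force'].round(1),'T',s['torque'].round(2),'op %.3f gf %.1f'%(s['opening'],s['grasp_force']),'q6 %.0f'%s['qpos'][5]); return s
E
python3 - <<'E'
from h import *
bot.move_pose([519,-175,240],Rd(97)); st()
p,P,m=snap('w1'); Q=P.reshape(-1,3)
D=Q[(Q[:,2]>153)&(Q[:,2]<168)&(abs(Q[:,0]-519)<40)&(Q[:,1]>-250)&(Q[:,1]<-85)]
print(len(D),np.median(D[:,2]),D.min(0),D.max(0)); f=np.polyfit(D[:,1],D[:,0],1)
a=-np.arctan(f[0]); c,s=np.cos(a),np.sin(a); M=np.array([[c,-s],[s,c]]); q=D[:,:2]@M
lo,hi=np.percentile(q,[1,99],axis=0); print(np.degrees(a),lo,hi,M@((lo+hi)/2))
E
```

```text
t 1.72 pos [ 518.7 -175.9  240. ] F [-0.4 -0.4 -0.2] T [-0.05 -0.08 -0.02] op 0.996 gf 0.0 q6 -27
3473 160.48479521123156 [ 504.98611617 -234.02545988  153.82955537] [ 534.22185605 -113.60176004  162.72749243]
6.8358886630508335 [ 487.32394257 -292.54467427] [ 502.91438231 -174.95433755] [ 519.42168221 -173.15580435]
```

View pics/w1.png

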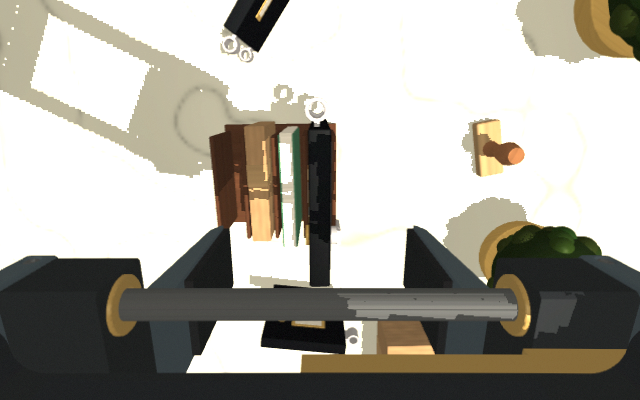

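The wrist picture shows the door centred between the fingers (column 320), with the sleeve ring at (316,108) and the fingers clear. Grasping now.

```bash
python3 - <<'E'
from h import *
bot.servo_line([519.4,-173.5,130.5],Rd(96.84),vel=120); st()
bot.clamp(); st()
bot.servo_line([519.4,-173.5,225],vel=80); st()
p,P,m=snap('w2',2.2)
E
```

```text
t 2.83 pos [ 520.  -173.8  131.2] F [-0.  -0.7 -0.4] T [-0.03 -0.09 -0.02] op 0.999 gf 0.0 q6 -27
t 3.97 pos [ 519.4 -173.5  130.5] F [ 0.8  0.9 -0.7] T [-0.05 -0.08  0.01] op 0.172 gf 30.0 q6 -27
t 5.30 pos [ 519.  -173.4  224.3] F [-0.1  0.3 -2.8] T [-0.04 -0.1  -0.05] op 0.177 gf 30.0 q6 -27
```

View pics/w2.png

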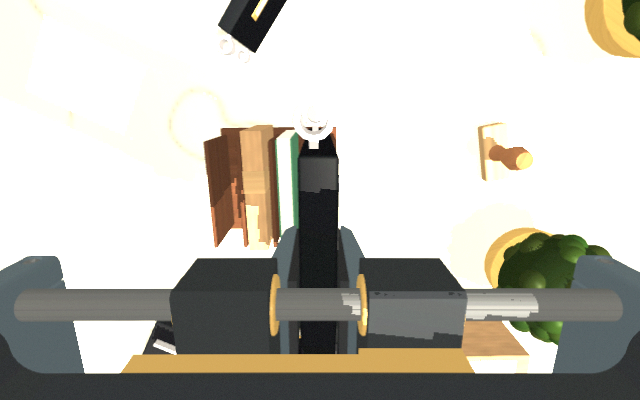

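```bash
python3 - <<'E'
from h import *
bot.servo_line([616.6,61.5,205],Rd(98.5),vel=170); bot.pause(0.2); st()
p,P,m=snap('w3',2.0)
print(project([[598,172,162],[598,172,142]],m))
c=cv2.resize(cv2.imread('pics/w3.png')[0:200,180:460],None,fx=2.8,fy=2.8,interpolation=3); cv2.imwrite('pics/w3c.png',c)
E
```

```text
t 7.20 pos [616.5  60.9 205.2] F [-0.4 -0.5 -2.5] T [-0.01 -0.16  0.04] op 0.174 gf 30.0 q6 -4
[[313.48501905  36.80757422]
 [313.90219215  42.80347976]]
```

View pics/w3c.png

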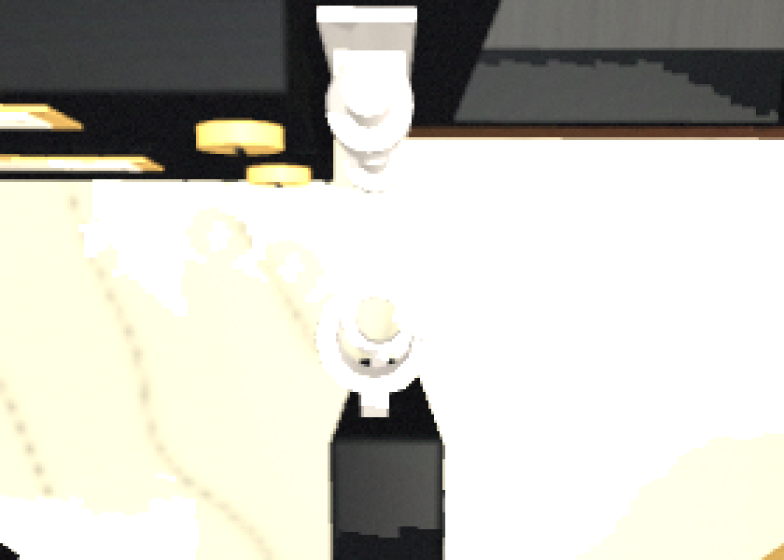

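The pins are visible: upper at crop (370,100), lower at (375,160), sleeve ring at (370,335). I'll get metric positions of the pin and the sleeve from the depth of this frame and view an unsaturated crop.

```bash
python3 - <<'E'
from h import *
m=camera_model('wrist'); p,d=camera('wrist'); P=cloud(d,m); np.save('w4.npy',d); np.save('w4p.npy',p)
s=bot.read_state(); o=s['eef_pos']; R=Rd(98.5); print(o)
Q=P.reshape(-1,3); L=(Q-o)@R  # tool frame: x along door y, y along door +x?, z down
U,V=np.meshgrid(np.arange(640),np.arange(400)); U=U.ravel();V=V.ravel()
def rep(n,sel):
    A=L[sel];print(n,len(A),'med',np.median(A,0).round(2),'mid',((np.percentile(A,2,axis=0)+np.percentile(A,98,axis=0))/2).round(2),'size',(np.percentile(A,98,axis=0)-np.percentile(A,2,axis=0)).round(1), 'px',U[sel].mean().round(1),V[sel].mean().round(1))
reg=(U>285)&(U<340)&(V<75)
for z in((153,159),(159,166),(138,147)): rep(('up',z),reg&(Q[:,2]>z[0])&(Q[:,2]<z[1]))
for z in((75,90),(48,58)): rep(('low',z),reg&(Q[:,2]>z[0])&(Q[:,2]<z[1]))
rep('sleeve',(U>285)&(U<340)&(V>95)&(V<145)&(Q[:,2]>205)&(Q[:,2]<222))
rep('front',(U>200)&(U<460)&(V<100)&(Q[:,2]>120)&(Q[:,2]<195))
c=cv2.resize(p[20:150,270:360],None,fx=4.5,fy=4.5,interpolation=3); cv2.imwrite('pics/w4c.png',c)
E
```

```text
[616.54507961  61.09981127 205.10602266]
('up', (153, 159)) 246 med [125.39  -4.4   49.21] mid [119.34  -2.7   49.09] size [17.4 27.9  5.6] px 309.1 16.8
('up', (159, 166)) 495 med [117.56  -3.74  42.98] mid [119.48  -3.15  42.62] size [16.9 26.9  6.3] px 309.7 22.6
('up', (138, 147)) 766 med [117.1   -3.72  62.63] mid [117.32  -3.17  62.26] size [20.8 27.2  7.5] px 310.5 33.1
('low', (75, 90)) 125 med [124.6   -3.29 123.11] mid [118.26  -4.32 122.71] size [18.4 40.  14.4] px 312.4 44.7
('low', (48, 58)) 229 med [111.76  -2.86 152.6 ] mid [117.06  -1.8  151.34] size [20.5 36.2  8. ] px 313.8 58.3
sleeve 855 med [70.84 -2.03 -9.84] mid [70.93 -1.69 -7.14] size [17.8 16.1  8.2] px 312.5 121.1
front 7175 med [116.87 -24.39  37.5 ] mid [117.31 -21.8   51.21] size [21.1 78.1 57.3] px 270.1 24.6
```

View pics/w4c.png

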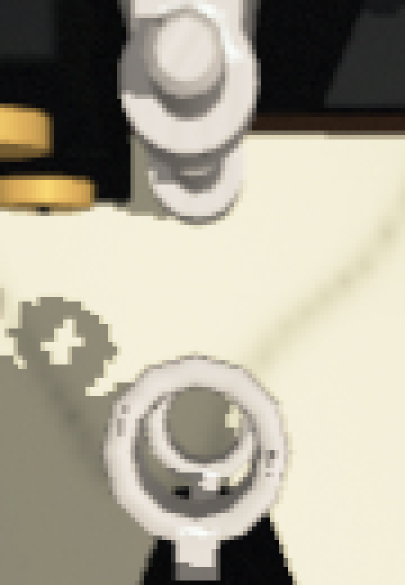

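```bash
cat >> h.py <<'E'
def ray(u,v,z,m):
    K=np.array([[m['fx'],0,m['cx']],[0,m['fy'],m['cy']],[0,0,1]])
    n=cv2.undistortPoints(np.array([[[u,v]]],float),K,m['D'])[0,0]
    r=m['rotation']@np.array([n[0],-n[1],-1]); e=m['eye']; return e+r*(z-e[2])/r[2]
E
python3 - <<'E'
from h import *
m=camera_model('wrist'); o=bot.read_state()['eef_pos'];R=Rd(98.5)
f=lambda a,b:(270+a/4.5-.39,20+b/4.5-.39)
for n,c,z in(('pin top',(189,44),162),('shoulder',(189,88),142),('lowshoulder',(197,177),52),('sleeve',(196,449),214.9),('lowsleeve top',(205,424),124.9)):
    w=ray(*f(*c),z,m); print(n,w.round(1),((w-o)@R).round(1))
p=np.load('w4p.npy')
st()
E
```

```text
pin top [596.5 175.6 162. ] [116.2  -2.9  43.1]
shoulder [596.4 174.  142. ] [114.6  -3.3  63.1]
lowshoulder [596.5 172.9  52. ] [113.5  -3.3 153.1]
sleeve [604.4 132.1 214.9] [72.  -1.6 -9.8]
lowsleeve top [604.6 131.5 124.9] [71.4 -1.4 80.2]
t 7.30 pos [616.5  61.1 205.1] F [-0.1  0.1 -3.3] T [-0.03 -0.07 -0.02] op 0.178 gf 30.0 q6 -4
```

```bash
python3 - <<'E'
from h import *
R=Rd(98.5); o=np.array([616.54,61.1,205.1]); t=o+R@np.array([43.0,-1.6,0]); t[2]=190
bot.servo_line(t,R,vel=60); bot.pause(0.2); st()
m=camera_model('wrist'); p,d=camera('wrist'); np.save('w5p.npy',p)
c=cv2.resize(p[80:160,265:365],None,fx=7,fy=7,interpolation=3); cv2.imwrite('pics/w5c.png',c)
E
```

```text
t 8.40 pos [608.7 103.  190.1] F [-1.1 -0.  -3.2] T [-0.05 -0.06  0.01] op 0.176 gf 30.0 q6 0
```

View pics/w5c.png

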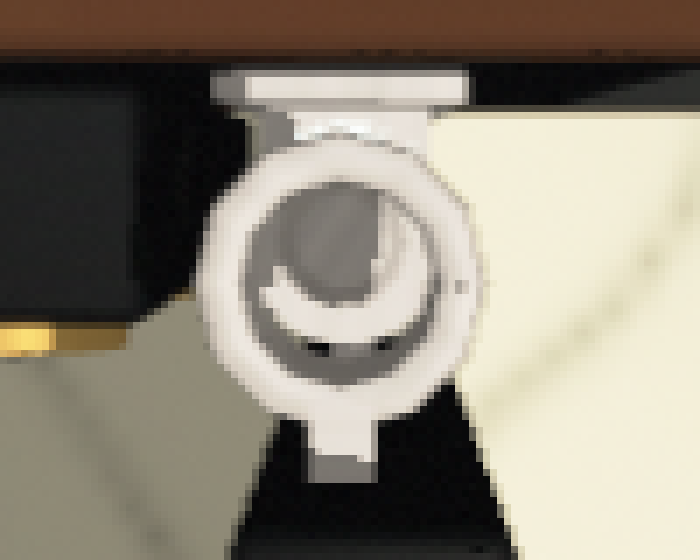

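```bash
python3 - <<'E'
from h import *
m=camera_model('wrist'); o=bot.read_state()['eef_pos'];R=Rd(98.5)
g=lambda q:((q-[265,80]+.43)*7).round(0)
f=lambda a,b:(265+a/7-.43,80+b/7-.43)
w=ray(*f(339.5,278),199.9,m); print('sleeve tool',((w-o)@R).round(2),w)
for z in(180,162,142,110,82,52): print(z,g(project([[w[0],w[1],z]],m)))
for r,z in((6,180),(9,142),(5,160.5),(3.5,162),(6,110)): 
  a=g(project([[w[0]+r*R[0,1],w[1]+r*R[1,1],z],[w[0]-r*R[0,1],w[1]-r*R[1,1],z],[w[0]+r*R[0,0],w[1]+r*R[1,0],z],[w[0]-r*R[0,0],w[1]-r*R[1,0],z]],m)); print('circle',r,z,a.tolist())
p=np.load('w5p.npy'); c=p[98:136,290:340].astype(float)*1.0; c=np.clip(((c/255)**0.6)*255,0,255).astype(np.uint8)
cv2.imwrite('pics/w5d.png',cv2.resize(c,None,fx=12,fy=12,interpolation=cv2.INTER_NEAREST))
E
```

```text
sleeve tool [72.07 -1.62 -9.78] [596.47961782 174.09105622 199.9       ]
180 [[343. 264.]]
162 [[346. 254.]]
142 [[349. 245.]]
110 [[352. 233.]]
82 [[354. 225.]]
52 [[356. 218.]]
circle 6 180 [[431.0, 264.0], [256.0, 264.0], [343.0, 173.0], [344.0, 353.0]]
circle 9 142 [[457.0, 245.0], [241.0, 245.0], [348.0, 132.0], [349.0, 355.0]]
circle 5 160.5 [[412.0, 253.0], [281.0, 253.0], [346.0, 185.0], [347.0, 320.0]]
circle 3.5 162 [[393.0, 254.0], [300.0, 254.0], [346.0, 206.0], [346.0, 301.0]]
circle 6 110 [[415.0, 233.0], [289.0, 233.0], [352.0, 168.0], [352.0, 297.0]]
```

View pics/w5d.png

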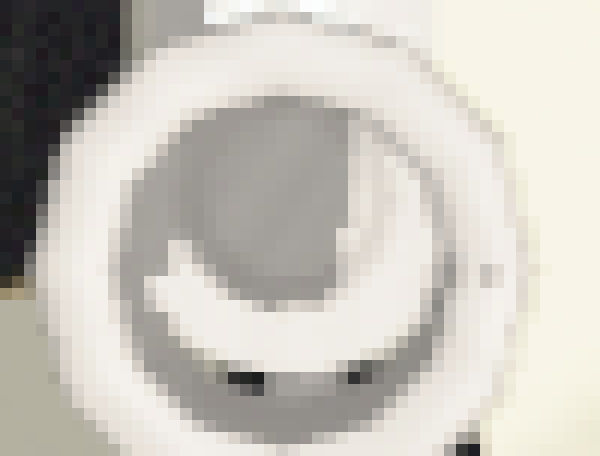

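The pin shows through the bore: laterally within 0.3 mm, and about 0.9 mm further towards the unit. I'll correct that and lower gently, watching the force.

```bash
cat >> h.py <<'E'
def F(n=4):
    a=[]
    for _ in range(n): bot.pause(0.02); s=bot.read_state(); a.append(np.r_[s['wrist_force'],s['torque']])
    return np.mean(a,0),s
E
python3 - <<'E'
from h import *
R=Rd(98.5); t=np.array([608.7,103.,190.])+R@np.array([0.9,-.1,0])
bot.servo_line(t,R,vel=30); b,s=F(8); print('base',b.round(2))
while t[2]>152.0:
    t[2]-=2 if t[2]>156 else 1
    bot.servo_line(t,R,vel=20); f,s=F(); e=f-b
    print('%.1f %.2f'%(t[2],s['eef_pos'][2]),(e[:3]@R).round(1),e[3:].round(2),'%.2f'%s['time'])
    if e[2]>4 or np.linalg.norm(e[:2])>6: print('contact');break
E
```

```text
base [-0.15  0.01 -2.62  0.03 -0.09  0.01]
188.0 187.89 [-0.3  0.1 -0.2] [-0.06  0.01 -0.  ] 9.15
186.0 185.93 [0.1 0.2 0.2] [-0.03 -0.02  0.  ] 9.47
184.0 183.93 [-0.2  0.7 -0. ] [-0.04 -0.03 -0.03] 9.78
182.0 181.91 [-0.4  0.3 -0.2] [-0.03 -0.   -0.  ] 10.10
180.0 179.94 [-0.2  0.1 -0. ] [-0.04  0.    0.  ] 10.42
178.0 177.92 [0.1 0.3 0.1] [-0.03 -0.01 -0.02] 10.73
176.0 175.92 [-0.2  0.   0.1] [-0.04 -0.02 -0.03] 11.05
174.0 173.95 [0.  0.1 0.1] [-0.04 -0.03 -0.01] 11.37
172.0 171.94 [ 0.2 -0.4  0.2] [-0.04 -0.04 -0.01] 11.68
170.0 169.92 [-0.4 -0.   0.1] [-0.05 -0.04  0.01] 12.00
168.0 167.92 [-0.   0.2 -0.4] [-0.04 -0.   -0.01] 12.32
166.0 165.94 [ 1.   0.  -0.2] [-0.  0. -0.] 12.63
164.0 163.95 [-0.3  0.1  0.1] [-0.03 -0.02 -0.02] 12.95
162.0 161.93 [-0.1  0.4 -0.4] [-0.02 -0.01 -0.01] 13.27
160.0 159.93 [0.1 0.  0.1] [-0.02 -0.   -0.01] 13.58
158.0 157.93 [-0.2  0.3  0.2] [-0.02 -0.   -0.02] 13.90
156.0 155.93 [ 0.2 -0.2  0.5] [-0.04  0.01 -0.01] 14.22
155.0 154.98 [ 0.   0.1 -0.2] [-0.05 -0.04  0.01] 14.53
154.0 154.00 [0.  0.1 0.3] [-0.01 -0.   -0.02] 14.85
153.0 152.98 [0.4 0.2 0.5] [-0.04 -0.01  0.01] 15.17
152.0 152.44 [-0.2  0.2 -2.9] [0.05 0.1  0.02] 15.48
```

The door came down to z=152.4 with no contact on the way, then seated with +2.9 N, as predicted (152). Now the swing to about 47° open, still held.

```bash
python3 - <<'E'
from h import *
t0=np.array([608.7,103.,152.3])+Rd(98.5)@np.array([0.9,-.1,0]); l=np.array([72.07,-1.62,0])
H=t0+Rd(98.5)@l; print('hinge',H)
bot.servo_line(t0,Rd(98.5),vel=20); adj=np.zeros(3); b=np.array([-.15,.01,-2.6])
for a in np.arange(4,45,4):
    R=Rd(98.5+a); bot.servo_line(H-R@l+adj,R,vel=25); f,s=F(3); e=f[:3]-b
    print(a,(e@R).round(1),f[3:].round(2),'%.2f'%s['time'],s['eef_pos'].round(1))
    if np.linalg.norm(e[:2])>12: print('stop');break
    adj[:2]+=0.05*e[:2]
p,d=camera('scene'); np.save('s6.npy',d); cv2.imwrite('pics/s6.png',cv2.resize(p[100:260,330:530],None,fx=3.5,fy=3.5,interpolation=3))
E
```

```text
hinge [596.21323998 174.91425536 152.3       ]
4 [-0.1 -0.6 -3.7] [0.19 0.14 0.05] 16.13 [613.3 105.  152.4]
8 [-0.5 -0.7 -4.2] [0.27 0.19 0.07] 16.53 [618.1 106.3 152.4]
12 [ 0.1 -0.3 -4.9] [0.26 0.2  0.07] 16.93 [622.8 107.9 152.4]
16 [ 0.  -0.1 -4.5] [0.27 0.2  0.04] 17.33 [627.5 109.9 152.4]
20 [-0.6 -0.2 -5.7] [0.29 0.26 0.06] 17.73 [631.9 112.2 152.4]
24 [-0.  -0.2 -5.5] [0.28 0.28 0.06] 18.13 [636.2 114.9 152.4]
28 [ 0.3 -0.4 -5.5] [0.23 0.29 0.06] 18.53 [640.3 117.8 152.4]
32 [ 0.  -0.1 -6.1] [0.26 0.32 0.05] 18.93 [644.1 121.  152.4]
36 [-0.4 -0.1 -7. ] [0.24 0.32 0.03] 19.33 [647.7 124.5 152.4]
40 [-0.3 -0.1 -6.8] [0.25 0.36 0.08] 19.73 [651.1 128.2 152.4]
44 [-0.2 -0.5 -7.4] [0.2  0.37 0.09] 20.13 [654.2 132.1 152.4]
```

View pics/s6.png

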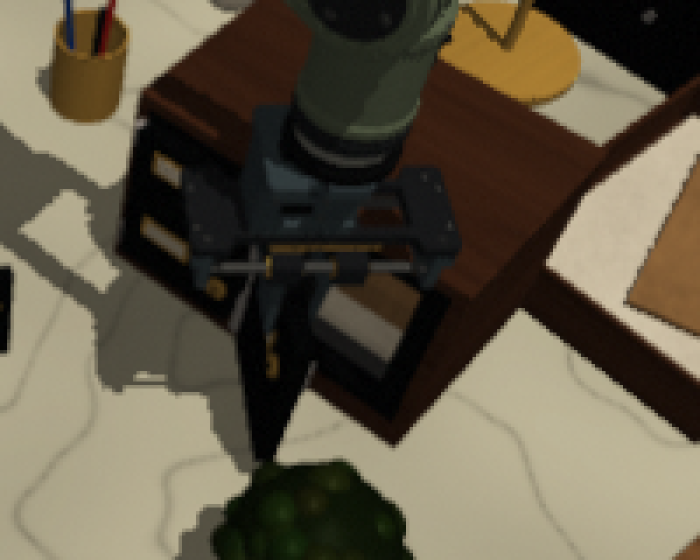

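The door hangs about half open (scene crop 270,370) and the fingers are clear of the front. Releasing, then closing the fingers to push it shut from outside.

```bash
cat >> h.py <<'E'
H=np.array([596.2,174.9,0])
def at(a,r,off,z): R=Rd(98.5+90-a); return H+R@np.array([-r,off,0])+[0,0,z],R   # a = opening angle
E
python3 - <<'E'
from h import *
s=bot.read_state(); p=s['eef_pos'].copy(); R=Rd(142.5)
p[2]=152.6; bot.servo_line(p,R,vel=10); bot.gripper_open(); bot.pause(.1); st()
p[2]=222; bot.servo_line(p,R,vel=60); st()
q,R=at(46,90,-45,222); bot.servo_line(q,R,vel=80); bot.clamp(); st()
m=camera_model('top'); pc,d=camera('scene'); P=cloud(d,camera_model('scene')).reshape(-1,3)
w,d=camera('wrist'); cv2.imwrite('pics/w7.png',np.clip(w*1.5,0,255).astype(np.uint8))
W=cloud(d,camera_model('wrist')).reshape(-1,3)
D=W[(W[:,2]>172)&(W[:,2]<188)&(np.hypot(W[:,0]-H[0],W[:,1]-H[1])<150)]
print(len(D)); 
if len(D): print(D.min(0).round(),D.max(0).round(),cv2.minAreaRect(D[:,:2].astype(np.float32)))
E
```

```text
t 21.73 pos [654.2 132.1 152.6] F [-0.1 -0.4  0.2] T [ 0.05 -0.1   0.04] op 0.997 gf 0.0 q6 -42
t 23.04 pos [654.  132.1 221.4] F [ 0.2 -0.2  0.1] T [-0.01 -0.17  0.04] op 0.996 gf 0.0 q6 -42
t 25.18 pos [640.2  84.4 222. ] F [ 0.8  0.5 -0.7] T [ 0.02 -0.17  0.03] op 0.004 gf 0.0 q6 -46
9356
[533. 104. 172.] [742. 209. 188.] ((643.2693481445312, 146.56448364257812), (213.85902404785156, 95.42041778564453), 8.212128639221191)
```

View pics/w7.png

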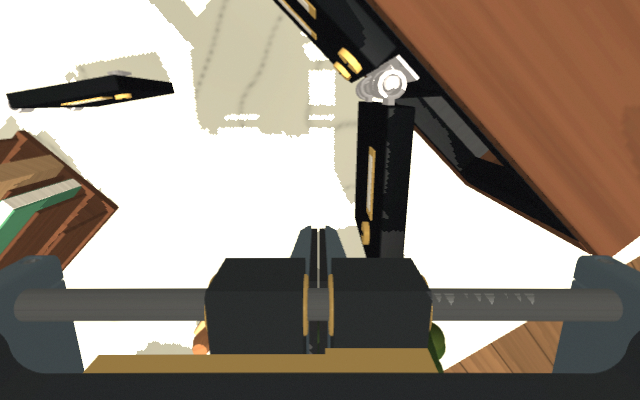

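The door hangs on the pins (sleeve with the pin in it at 391,85), and the closed fingers (318,250) are clear on its outer side. Pushing it shut slowly.

```bash
python3 - <<'E'
from h import *
q,R=at(46,90,-45,162); bot.servo_line(q,R,vel=80); b,s=F(6); print(b.round(2))
q,R=at(46,90,-20,162); bot.servo_line(q,R,vel=25); f,s=F(); print('near',((f-b)[:3]@R).round(1))
for a in list(range(43,10,-3))+[8,6,4.5,3,2,1.5,1,.5,0]:
    q,R=at(a,90,-20,162); bot.servo_line(q,R,vel=25 if a>10 else 12); f,s=F(3); e=(f-b)[:3]@R
    print(a,e.round(1),'%.2f'%s['time'])
    if e[1]<-5: print('stop');break
off=-20
while e[1]>-2.5 and off<-10:
    off+=.5; q,R=at(a,90,off,162); bot.servo_line(q,R,vel=10); f,s=F(4); e=(f-b)[:3]@R; print(off,e.round(1))
st()
W,d=camera('scene'); np.save('s8.npy',d)
E
```

```text
[ 0.17  0.07  0.03  0.05 -0.16  0.02]
near [-0.3  0.  -0.1]
43 [ 0.5 -0.3 -0.3] 27.89
40 [0.3 0.1 0.1] 28.28
37 [-0.  -0.3 -0.2] 28.68
34 [-0.5 -0.6 -0. ] 29.07
31 [-0.2 -0.3 -0.1] 29.46
28 [ 0.1 -0.1 -0.2] 29.85
25 [ 0.3 -0.5 -0. ] 30.24
22 [ 0.  -0.   0.1] 30.63
19 [-0.1  0.2  0.1] 31.02
16 [0.3 0.2 0.3] 31.42
13 [ 0.1 -0.3  0.3] 31.81
8 [ 0.3 -0.   0. ] 32.67
6 [ 0.5 -0.2  0.7] 33.14
4.5 [ 0.  -0.2 -0.1] 33.54
3 [-0.2 -0.   0.2] 33.94
2 [ 0.4 -0.5 -0.1] 34.27
1.5 [-0.2 -0.5 -0.5] 34.58
1 [ 0.4 -0.2 -0.1] 34.88
0.5 [ 0.2 -0.6 -0.2] 35.17
0 [ 0.7 -0.4 -0.1] 35.48
-19.5 [-0.2 -0.  -0.3]
-19.0 [ 0.5 -0.4 -0.1]
-18.5 [ 0.  -0.  -0.3]
-18.0 [ 0.1 -0.1  0.1]
-17.5 [-0.   0.3 -0.6]
-17.0 [ 0.  -0.1  0. ]
-16.5 [-0.1 -0.1  0.2]
-16.0 [ 0.1 -1.8 -0.1]
-15.5 [-0.3 -4.2 -0.1]
t 38.33 pos [687.6 172.2 162. ] F [ 1.3 -4.3  0.4] T [-0.66 -0.33  0.03] op 0.005 gf 2.4 q6 -85
```

It stopped firmly at 4 N, so the door is against the front. Backing off and checking.

```bash
python3 - <<'E'
from h import *
q,R=at(0,90,-20,162); bot.servo_line(q,R,vel=8)
q,R=at(0,90,-70,162); bot.servo_line(q,R,vel=60)
q,R=at(0,80,-130,300); bot.servo_line(q,R,vel=150); st()
p,d=camera('wrist'); W=cloud(d,camera_model('wrist')).reshape(-1,3); s,ds=camera('scene'); S=cloud(ds,camera_model('scene')).reshape(-1,3)
a=np.radians(98.5); ex=np.array([np.cos(a),np.sin(a)]); ey=np.array([-ex[1],ex[0]])
for n,P in(('w',W),('s',S)):
    L=np.c_[(P[:,:2]-H[:2])@np.c_[ex,ey]+[-112,4],P[:,2]]
    D=L[(L[:,0]>-135)&(L[:,0]<-104)&(L[:,2]>45)&(L[:,2]<178)&(L[:,1]>-126)&(L[:,1]<-12)]
    if len(D)>50: 
        f=np.polyfit(D[:,1],D[:,0],1); print(n,len(D),'outer face x in unit',np.median(D[:,0]),'slope deg',np.degrees(np.arctan(f[0])))
    T=L[(L[:,2]>178)&(L[:,2]<187)&(L[:,1]>-135)&(L[:,1]<0)&(L[:,0]<-98)&(L[:,0]>-130)]
    if len(T): print('top edge',len(T),np.percentile(T,[2,50,98],axis=0).round(1).tolist())
cv2.imwrite('pics/s9.png',np.hstack([cv2.resize(s[90:240,350:520],(420,370),interpolation=3),cv2.resize(np.clip(p*1.5,0,255).astype(np.uint8)[0:300],(380,370),interpolation=3)]))
E
```

```text
t 41.23 pos [694.1  58.5 298.8] F [-0.6 -0.  -1.1] T [ 0.12 -0.12 -0.01] op 0.006 gf 0.0 q6 -95
w 5634 outer face x in unit -118.41361099705796 slope deg 0.8779050398966878
top edge 3697 [[-118.1, -126.9, 178.4], [-108.3, -62.5, 180.9], [-99.6, -9.3, 186.2]]
s 1114 outer face x in unit -119.12443455307992 slope deg 0.23947519941500048
top edge 215 [[-120.0, -130.2, 178.1], [-107.5, -90.0, 180.2], [-99.2, -53.3, 186.2]]
```

View pics/s9.png

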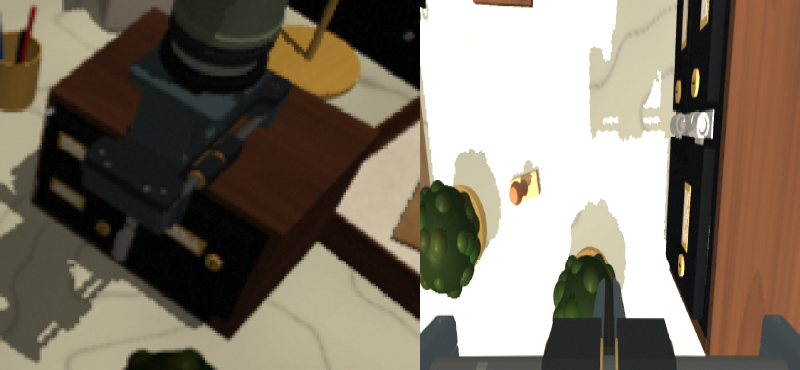

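The door is shut flat: its outer face is at −118.4 mm (−118 expected), its top is at about 182 mm, and the gripper is clear of everything. Handing in.

```bash
python3 -c "
from bench import ticket
print(ticket.close_job())"
```

```text
the job is handed in; nothing more can be done
None
```

The black door is hung on both hinge pins, fully seated, and swung shut flat against the front; the robot let go and backed clear, and the job was handed in at about 41 s (the hand-in returned no verdict).

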